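Open the padding press and file the glued tag bundle

ROBOT

A 6-joint arm with a two-finger parallel gripper is mounted at the origin on a cart in front of the work surface, level with it; the furniture and walls round the work are solid. World frame = base frame: x ahead of the robot, y to its left, z up, the work surface at z = 0. Lengths are in m, angles in rad, forces in N, time in s.
With the tool pointing down it reaches from about 0.225 to 0.725 m from the base axis. Payload 3.1 kg.
Tool frame: the origin (TCP) lies at the very end of the fingers, on their centre line; the grasp point (between the pads) lies 19 mm behind it; z points along the fingers, y is the line along which they close (so a half turn about z gives the same grasp; the last joint's range is limited). The gripper opens to 85 mm and grips with 20 to 120 N. Pads are 22 mm wide; open, the fingers measure 114 mm over their backs; the gripper's body (76 mm by 85 mm) begins 54 mm behind the grasp point. The pads swing forward as they close: fully open they stand 13 mm farther back than shut.
Start: joints at [1.151, 0.048, 0.099, 1.622, 0, 1.443], TCP at [0.151, 0.503, 0.231] pointing down, gripper open.
Joint ranges: [-2.91, 2.91], [-0.99, 1.94], [-1.21, 1.42], [-2.12, 2.29], [-1.49, 1.47], [-3.14, 3.14]. Speed limits (rad/s): [2.79, 2.79, 3.14, 3.14, 3.14, 3.14].

INTERFACE

Orientations are given as a unit quaternion [x, y, z, w].
In Python, from bench import sensors, viewer, order gives the robot as it stands. The module is installed in compiled form; this text tells all that it offers.
- The arm moves only by the tool step_arm, never from a script. Its argument "targets" is a list of rows, each an object of numbers: "jaw": the finger opening in cm, from 0 to 8.54; "x", "y", "z": the shift along the tool's x, y, z in fractions of the full range, 1 being 75 cm; "rx", "ry", "rz": the turn, a rotation vector about the tool's x, y, z in a scale on which 1.0 is pi rad. In form: [{"jaw": .., "x": .., "y": .., "z": .., "rx": .., "ry": .., "rz": ..}, ...]. A call has exactly 10 rows; each row is the pose to reach, as a shift and turn from the pose commanded when the call began, along the tool's axes at that moment; what a row does not reach only later rows make up. A row lasts 1/8 s, in which the tool goes at most 62.5 mm and 10.7 degrees, less where a joint would pass 70% of its speed; a pose out of reach is approached as far as the arm can. No shift or turn number may pass 1 either way. A call with a gripper value outside its range is refused whole. The fingers move at their own pace and stop on an object; "squeeze" is the grip in N (left out, the last holds). Time passes only in rows, so rows that repeat a pose let the fingers close, or fill a call up. It gives the time, the measured TCP pose, the force, the opening and the grip force at its end, in the units of the state.
- sensors.sense(): the state, without advancing time (a new reading comes with each control period).
- viewer.read_camera(name): name is "side" or "top"; returns a dict with "image" (384x512x3 uint8, blue, green, red), "vertical_fov" (degrees; the focal length in pixels is half the picture's height over the tangent of half this angle, whatever the lens; pixels are square), "cx", "cy" (the principal point, pixels), "R" (3x3) and "t" (3): a world point X has camera coordinates R X + t. Camera axes: x right, y down, z forward; pixel columns grow to the right and rows downward; lengths in m; the calibration is good to about 2 mm. A picture is of the moment at which its call begins. There is no depth.
- order.finish_job(): hands the job in; it is judged then, once.
The state is a dict: "t": time; "q": joint angles; "joint_velocities": joint speeds; "joint_efforts": joint torques, N m; "tool_pos": TCP position; "tcp_rot": TCP orientation; "ft_force": force on the tool from outside, world axes, zero at the start; "moment": the same for the moment, N m; "gripper_width": finger opening in m; "grasp_force": force on a finger pad.
Only numpy, scipy, OpenCV 4.12 (cv2) and the standard library are available. Lean on these libraries where they do the work, as an engineer would, in place of code of your own. Each camera call takes 0.05 s, during which the arm holds its last target. There are 200 camera calls.

TASK

The glue on the bundle of kraft tags in the small green press has set. Screw the red handwheel counterclockwise until it is all the way up against its stop, and only then draw the bundle out from under the pressing plate and lay it flat in the blue tray. Do not shift or knock over the glue bottle, the thread spool or the pin tin.

Things in the scene. Friction and masses are not known exactly. Their poses are not given: they have to be found in the camera images.
- press: Green screw press fixed to the counter, front (its -x) roughly to the robot. Origin: on the screw axis at counter level; z up. Bed top 16 mm up: rear block x -45..45, y -75..75 mm; front tongue 36 mm wide, out to x = -180, carries the bundle. Columns at x 0, y +-58, 16 mm thick; crosshead x -17..17, y -73..73, z 79..99 mm, brass nut to 106
- handwheel (a joint): Turn of the red handwheel in rad: 0 as found (closed on the bundle), grows counterclockwise seen from above, 4.2 = hard upper stop. Wheel, screw and plate rise together 6 mm per rad (25 mm in all). Turns stiffly, about 0.2 N m, and stays where it is left; pushing or pulling along the axis hardly turns it
- wheel_center (a point): Centre of the red handwheel at mid height of its rim; rises with it, 137 mm above the counter when closed, 162 mm when open. Rim 16-sided, 62 mm over flats, 14 mm tall, 8 mm thick; three spokes, 22 mm hub whose top is 11 mm above this point. Nothing beside the rim; the brass nut is 31 mm below this point when closed
- plate (a point): Centre of the underside of the aluminium pressing plate (50 x 80 mm, 10 mm thick, its 50 mm along the press x) under the crosshead; 30 mm above the counter when closed on the bundle, 55 mm when fully open
- tag_bundle: Banded bundle of pale brown tags, a stiff bar 196 (x) x 50 (y) x 14 mm, 70 to 130 g; its band stands out to 69 mm but cannot be felt. Origin: centre of its underside. Lies along the press on bed and tongue, same heading, centre about 80 mm in front of the screw axis; rear 40 mm under the plate; long edges overhang the tongue by 7 mm, so it can be gripped across its width there
- tray: Blue open tray fixed to the counter, 260 (its x) x 125 (its y) x 35 mm outside, walls and floor 5 mm. Origin: centre of its underside; z up.
- glue_bottle: White bottle with a red cap, 32 mm diameter, 90 mm tall, standing loose; origin: centre of its underside. Bystander.
- thread_spool: Red thread spool, 25 mm diameter, 40 mm tall, standing loose; origin: centre of its underside. Bystander.
- pin_tin: Round cream tin, 50 mm diameter, 24 mm tall, loose; origin: centre of its underside. Bystander.

How it is judged:
By the outcome, as a careful person would: the job done as asked, in the order asked, and still so for the second after the job is handed in, with the robot touching nothing.
It also fails if it takes over 72 s, if anything falls off the work surface, if the arm or the gripper's body presses on something with over 40 N, if the wrist force passes 120 N, or if a joint passes its speed limit or range.

## Working session

There is one attempt and no reset: what is moved stays moved. The work goes in short steps, Python scripts to look and compute and a tool call to move; the robot and the scene stay as the last step left them, time stands still between calls to the robot, and variables do not carry over. Pictures are saved under pics/ and viewed, at most 10 in all, crops included, and the job is handed in when it is done.

Besides the shell and the picture viewer there is one more tool, called after "Request:" as name(argument=value, ...), one argument or row to a line, values as JSON. step_arm: Moves the arm, as the interface text tells. Its arguments: {"type":"object","properties":{"targets":{"type":"array"},"squeeze":{"type":"number"}},"required":["targets"]}

```bash
mkdir -p pics; python3 - <<'E'
from bench import sensors, viewer
import cv2,numpy as np
for n in("top","side"):
    c=viewer.read_camera(n); cv2.imwrite(f"pics/{n}0.png",c["image"])
    R=np.array(c["R"]);t=np.array(c["t"]);print(n,c["vertical_fov"],c["cx"],c["cy"],R.round(3).tolist(),t.round(3),(-R.T@t).round(3))
s=sensors.sense();print({k:np.round(v,3).tolist() for k,v in s.items()})
E
```

```text
top 42.1795507553763 252.42325805541594 186.4045390679609 [[-0.019, -1.0, -0.004], [-0.983, 0.019, -0.184], [0.184, 0.001, -0.983]] [0.013 0.587 1.292] [3.390e-01 1.000e-03 1.378e+00]
side 44.482218869301086 258.25558150274605 189.10566653944758 [[0.999, 0.032, -0.011], [0.01, -0.573, -0.82], [-0.032, 0.819, -0.573]] [-0.595  0.077  1.121] [ 0.631 -0.855  0.699]
{'t': 0.1, 'q': [1.151, 0.049, 0.098, 1.622, 0.0, 1.443], 'joint_velocities': [0.001, -0.001, 0.003, -0.001, 0.001, 0.003], 'joint_efforts': [0.002, -33.985, 32.094, 0.016, -0.0, -0.0], 'tool_pos': [0.151, 0.502, 0.23], 'tcp_rot': [0.145, 0.989, -0.001, -0.0], 'ft_force': [-0.065, 0.209, -0.189], 'moment': [-0.02, 0.012, 0.067], 'grasp_force': 0.0, 'gripper_width': 0.085}
```

View pics/top0.png

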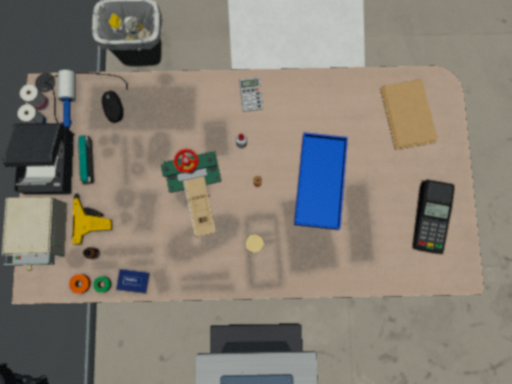

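View pics/side0.png

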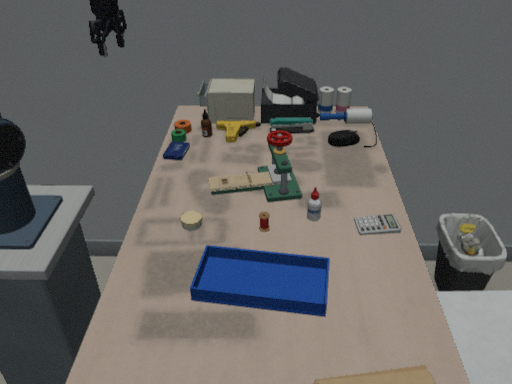

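The top view shows the wheel at about (186,161), the bundle from (195,180) to (205,235), the tray at about (321,181), the bottle at (241,140), the spool at (257,181) and the tin at (255,243). The side view shows the wheel at (280,138), the bundle at (240,181) and the tray at (262,279), and nothing is covered by the arm.

```bash
cat > h.py <<'E'
import cv2,numpy as np
from bench import sensors,viewer
def cam(n):
    c=viewer.read_camera(n); c["f"]=192/np.tan(np.radians(c["vertical_fov"]/2)); c["R"]=np.array(c["R"]);c["t"]=np.array(c["t"]);return c
def ray(c,p):
    d=c["R"].T@np.array([(p[0]-c["cx"])/c["f"],(p[1]-c["cy"])/c["f"],1.]); return -c["R"].T@c["t"],d
def onz(c,p,z):
    o,d=ray(c,p); return o+d*(z-o[2])/d[2]
def tri(c1,p1,c2,p2):
    A=np.zeros((3,3));b=np.zeros(3)
    for c,p in((c1,p1),(c2,p2)):
        o,d=ray(c,p);d/=np.linalg.norm(d);M=np.eye(3)-np.outer(d,d);A+=M;b+=M@o
    return np.linalg.solve(A,b)
def blob(c,roi,lo,hi):
    x0,y0,x1,y1=roi;im=c["image"][y0:y1,x0:x1];hsv=cv2.cvtColor(im,cv2.COLOR_BGR2HSV)
    h=hsv[...,0].astype(int);h=np.where(h>165,h-180,h);hsv=np.dstack([h,hsv[...,1],hsv[...,2]])
    m=np.all((hsv>=lo)&(hsv<=hi),2).astype(np.uint8)
    k=max(cv2.findContours(m,cv2.RETR_EXTERNAL,cv2.CHAIN_APPROX_NONE)[0],key=cv2.contourArea)
    return k.reshape(-1,2)+[x0,y0],m
E
python3 - <<'E'
from h import *
T=cam("top");S=cam("side")
def rc(k,z,c=T):
    P=np.array([onz(c,p,z)[:2] for p in k]);r=cv2.minAreaRect((P*1000).astype(np.float32));return np.round(r[0],1),np.round(r[1],1),round(r[2],1)
w,_=blob(T,(165,140,210,175),(-12,150,80),(8,255,255));e=cv2.fitEllipse(w.astype(np.float32));print("wheelT",e)
ws,_=blob(S,(255,120,300,150),(-12,150,80),(8,255,255));es=cv2.fitEllipse(ws.astype(np.float32));print("wheelS",es)
print("onz",onz(T,e[0],.144),onz(S,es[0],.144),"tri",tri(T,e[0],S,es[0]))
b,_=blob(T,(180,170,220,240),(12,60,150),(32,255,255));print("bundle",rc(b,.03),len(b),b.min(0),b.max(0))
t,_=blob(T,(285,120,360,240),(100,120,40),(130,255,255));print("tray",rc(t,.035))
ts,_=blob(S,(180,235,340,320),(100,120,40),(130,255,255));print("trayS",rc(ts,.02,S))
g,_=blob(T,(160,140,225,195),(60,80,20),(100,255,255));print("green",rc(g,.09))
i,_=blob(T,(240,230,270,255),(20,40,150),(35,255,255));print("tin",rc(i,.024))
for n,p,z in(("bottle",(241,137),.09),("spool",(257,181),.04)):print(n,onz(T,p,z))
cv2.imwrite("pics/z1.png",cv2.resize(np.hstack([T["image"][130:250,150:270],S["image"][110:230,200:320]]),None,fx=3.3,fy=4,interpolation=cv2.INTER_CUBIC)[:, :])
E
```

```text
wheelT ((185.63525390625, 160.4510498046875), (22.479875564575195, 23.532756805419922), 84.32351684570312)
wheelS ((279.19775390625, 136.24269104003906), (12.309117317199707, 24.3884334564209), 89.97428894042969)
onz [0.64113728 0.17063911 0.144     ] [0.64330731 0.1661904  0.144     ] tri [0.64263818 0.17116669 0.14105291]
bundle (array([542.6, 133.9]), array([160.2,  84.3]), 11.7) 172 [184 177] [219 236]
tray (array([ 605.5, -186.6]), array([123.6, 259.3]), 82.4)
trayS (array([ 606.2, -190. ]), array([153.9, 263.1]), 82.5)
green (array([633. , 120.9]), array([81. , 52.8]), 11.3)
tin (array([437.1,   0.5]), array([48.8, 48.6]), 88.9)
bottle [0.7160785  0.02991911 0.09      ]
spool [ 0.60489179 -0.01097552  0.04      ]
```

View pics/z1.png

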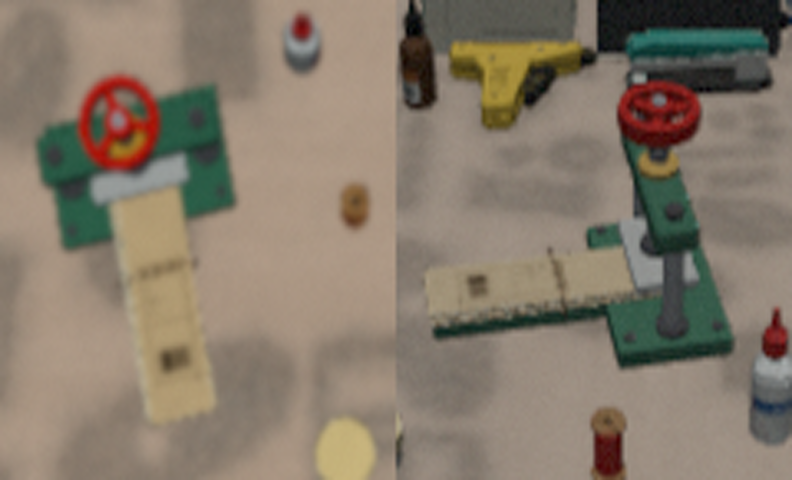

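The crop confirms it: wheel hub at about (118,120) in the crop, bundle axis about 11.5° from world x with its front end at crop (183,415), plate closed on the bundle, and the bystanders clear of the press. I'm moving toward the wheel and turning the tool so that joint 6 starts high.

The manual's scale: shifts go in shares of 75 cm and turns go in shares of pi rad. Converting my numbers, -30 cm / 75 = -0.4, 1.5 cm / 75 = 0.02, 1.1 rad / 3.1416 = 0.3501.

Request:
step_arm(
  targets=[
    {"jaw": 8.5,"x": -0.04,"y": -0.012,"z": 0.002,"rz": 0.035},
    {"jaw": 8.5,"x": -0.08,"y": -0.024,"z": 0.004,"rz": 0.07},
    {"jaw": 8.5,"x": -0.12,"y": -0.036,"z": 0.006,"rz": 0.105},
    {"jaw": 8.5,"x": -0.16,"y": -0.048,"z": 0.008,"rz": 0.1401},
    {"jaw": 8.5,"x": -0.2,"y": -0.06,"z": 0.01,"rz": 0.1751},
    {"jaw": 8.5,"x": -0.24,"y": -0.072,"z": 0.012,"rz": 0.2101},
    {"jaw": 8.5,"x": -0.28,"y": -0.084,"z": 0.014,"rz": 0.2451},
    {"jaw": 8.5,"x": -0.32,"y": -0.096,"z": 0.016,"rz": 0.2801},
    {"jaw": 8.5,"x": -0.36,"y": -0.108,"z": 0.018,"rz": 0.3151},
    {"jaw": 8.5,"x": -0.4,"y": -0.12,"z": 0.02,"rz": 0.3501},
  ],
  squeeze=60,
)

```text
validation failed for argument at $.ta...
```

```bash
cat >> h.py <<'E'
from scipy.spatial.transform import Rotation as Ro
def go(x,y,z,psi):
    "shift (cm) and turn in present tool axes to reach TCP x,y,z with tool x at world angle psi, tool down"
    s=sensors.sense();R=Ro.from_quat(s["tcp_rot"]);p=np.array(s["tool_pos"])
    d=R.inv().apply(np.array([x,y,z])-p)*100
    G=Ro.from_matrix(np.c_[[np.cos(psi),np.sin(psi),0],[np.sin(psi),-np.cos(psi),0],[0,0,-1]])
    X=R.as_matrix()[:,0]
    print("t",round(s["t"],2),"pos",p.round(4),"psi",round(np.arctan2(X[1],X[0]),3),"q",np.round(s["q"],2),"F",np.round(s["ft_force"],1),"M",np.round(s["moment"],2),"w",round(s["gripper_width"],4),"g",round(s["grasp_force"],1))
    print("shift cm",d.round(2),"turn",(R.inv()*G).as_rotvec().round(3))
E
python3 -c "
from h import *
go(.642,.170,.20,.70)"
```

```text
t 0.2 pos [0.1509 0.5024 0.2306] psi 2.85 q [1.15 0.05 0.1  1.62 0.   1.44] F [-0.4  0.2 -0.4] M [ 0.01  0.02 -0.05] w 0.0854 g 0.0
shift cm [-56.6  -17.71   3.07] turn [-1.00e-03  1.00e-03  2.15e+00]
```

Converted, -30 cm / 75 = -0.4, -27 cm / 75 = -0.36, 1.1 rad / 3.1416 = 0.3501.

Request:
step_arm(
  targets=[
    {"jaw": 8.5,"x": -0.04,"y": -0.012,"z": 0.002,"rx": 0,"ry": 0,"rz": 0.035},
    {"jaw": 8.5,"x": -0.08,"y": -0.024,"z": 0.004,"rx": 0,"ry": 0,"rz": 0.07},
    {"jaw": 8.5,"x": -0.12,"y": -0.036,"z": 0.006,"rx": 0,"ry": 0,"rz": 0.105},
    {"jaw": 8.5,"x": -0.16,"y": -0.048,"z": 0.008,"rx": 0,"ry": 0,"rz": 0.1401},
    {"jaw": 8.5,"x": -0.2,"y": -0.06,"z": 0.01,"rx": 0,"ry": 0,"rz": 0.1751},
    {"jaw": 8.5,"x": -0.24,"y": -0.072,"z": 0.012,"rx": 0,"ry": 0,"rz": 0.2101},
    {"jaw": 8.5,"x": -0.28,"y": -0.084,"z": 0.014,"rx": 0,"ry": 0,"rz": 0.2451},
    {"jaw": 8.5,"x": -0.32,"y": -0.096,"z": 0.016,"rx": 0,"ry": 0,"rz": 0.2801},
    {"jaw": 8.5,"x": -0.36,"y": -0.108,"z": 0.018,"rx": 0,"ry": 0,"rz": 0.3151},
    {"jaw": 8.5,"x": -0.4,"y": -0.12,"z": 0.02,"rx": 0,"ry": 0,"rz": 0.3501},
  ],
  squeeze=60,
)

```text
t: 1.45
tool_pos: [0.4132, 0.3296, 0.216]
tcp_rot: [0.642, 0.766, -0.0, -0.0]
ft_force: [-0.8, -0.9, 0.7]
gripper_width: 0.085
grasp_force: 0.0
```

```bash
python3 -c "
from h import *
go(.642,.171,.20,.70)"
```

```text
t 1.45 pos [0.4132 0.3296 0.216 ] psi 1.746 q [0.55 0.05 0.08 1.59 0.   1.94] F [-0.8 -0.9  0.7] M [-0.01 -0.06 -0.04] w 0.085 g 0.0
shift cm [-19.61  19.77   1.59] turn [-0.     0.     1.046]
```

Converted, 19.8 cm / 75 = 0.264, -19.6 cm / 75 = -0.2613, 1.05 rad / 3.1416 = 0.3342.

Request:
step_arm(
  targets=[
    {"jaw": 8.5,"x": -0.0267,"y": 0.0267,"z": 0.0027,"rx": 0,"ry": 0,"rz": 0.0318},
    {"jaw": 8.5,"x": -0.06,"y": 0.06,"z": 0.0053,"rx": 0,"ry": 0,"rz": 0.07},
    {"jaw": 8.5,"x": -0.0933,"y": 0.0933,"z": 0.008,"rx": 0,"ry": 0,"rz": 0.1082},
    {"jaw": 8.5,"x": -0.1267,"y": 0.1267,"z": 0.0107,"rx": 0,"ry": 0,"rz": 0.1464},
    {"jaw": 8.5,"x": -0.16,"y": 0.16,"z": 0.0133,"rx": 0,"ry": 0,"rz": 0.1846},
    {"jaw": 8.5,"x": -0.1933,"y": 0.1933,"z": 0.016,"rx": 0,"ry": 0,"rz": 0.2228},
    {"jaw": 8.5,"x": -0.22,"y": 0.2227,"z": 0.0187,"rx": 0,"ry": 0,"rz": 0.261},
    {"jaw": 8.5,"x": -0.2467,"y": 0.2493,"z": 0.02,"rx": 0,"ry": 0,"rz": 0.2992},
    {"jaw": 8.5,"x": -0.2613,"y": 0.264,"z": 0.0213,"rx": 0,"ry": 0,"rz": 0.3342},
    {"jaw": 8.5,"x": -0.2613,"y": 0.264,"z": 0.0213,"rx": 0,"ry": 0,"rz": 0.3342},
  ],
)

```text
t: 2.7
tool_pos: [0.6426, 0.1717, 0.1991]
tcp_rot: [0.939, 0.343, -0.001, -0.0]
ft_force: [0.2, 0.9, 0.9]
gripper_width: 0.0848
grasp_force: 0.0
```

```bash
python3 - <<'E'
from h import *
go(.642,.171,.121,.70)
T=cam("top");S=cam("side")
a=T["image"][120:220,140:240];b=S["image"][60:160,230:330]
cv2.imwrite("pics/z2.png",cv2.resize(np.hstack([a,b]),None,fx=4,fy=4,interpolation=cv2.INTER_CUBIC))
# bundle by colour distance to its own median
im=T["image"].astype(int);print(im[205:215,196:204].reshape(-1,3).mean(0),im[205:215,160:170].reshape(-1,3).mean(0))
E
```

```text
t 2.7 pos [0.6426 0.1717 0.1991] psi 0.699 q [ 0.16  0.43  0.48  1.63 -0.    2.6 ] F [0.2 0.9 0.9] M [0.01 0.02 0.04] w 0.0848 g 0.0
shift cm [-0.08  0.03  7.81] turn [-0.001  0.001 -0.001]
[105.8875 136.6125 152.8125] [125.49 107.33  85.71]
```

View pics/z2.png

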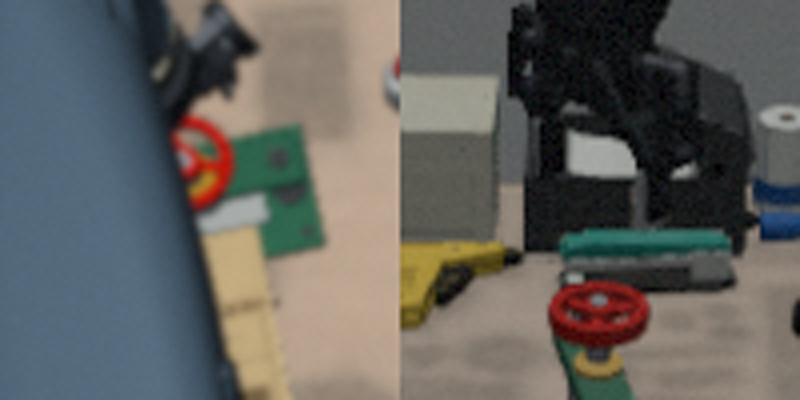

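The top view shows the wheel partly under the arm at (185,160). The side view shows the fingers open above the wheel, which is at (280,138), with x alignment good. Next I go down around the rim, then close.

Converted, 8.2 cm / 75 = 0.1093, 7.5 cm / 75 = 0.1.

Request:
step_arm(
  targets=[
    {"jaw": 8.5,"x": 0,"y": 0,"z": 0.0267,"rx": 0,"ry": 0,"rz": 0},
    {"jaw": 8.5,"x": 0,"y": 0,"z": 0.0467,"rx": 0,"ry": 0,"rz": 0},
    {"jaw": 8.5,"x": 0,"y": 0,"z": 0.06,"rx": 0,"ry": 0,"rz": 0},
    {"jaw": 8.5,"x": 0,"y": 0,"z": 0.0733,"rx": 0,"ry": 0,"rz": 0},
    {"jaw": 8.5,"x": 0,"y": 0,"z": 0.0867,"rx": 0,"ry": 0,"rz": 0},
    {"jaw": 8.5,"x": 0,"y": 0,"z": 0.1,"rx": 0,"ry": 0,"rz": 0},
    {"jaw": 8.5,"x": 0,"y": 0,"z": 0.1093,"rx": 0,"ry": 0,"rz": 0},
    {"jaw": 7,"x": 0,"y": 0,"z": 0.1093,"rx": 0,"ry": 0,"rz": 0},
    {"jaw": 6,"x": 0,"y": 0,"z": 0.1093,"rx": 0,"ry": 0,"rz": 0},
    {"jaw": 5.5,"x": 0,"y": 0,"z": 0.1093,"rx": 0,"ry": 0,"rz": 0},
  ],
  squeeze=60,
)

```text
t: 4.05
tool_pos: [0.6442, 0.1699, 0.1198]
tcp_rot: [0.94, 0.342, 0.001, 0.003]
ft_force: [2.1, -5.4, 1.5]
gripper_width: 0.0607
grasp_force: 64.7
```

Converted, -0.3 cm / 75 = -0.004, -0.27 cm / 75 = -0.0036, -0.5 rad / 3.1416 = -0.1592.

Request:
step_arm(
  targets=[
    {"jaw": 5,"x": 0,"y": 0,"z": 0,"rx": 0,"ry": 0,"rz": 0},
    {"jaw": 5,"x": 0,"y": 0,"z": 0,"rx": 0,"ry": 0,"rz": 0},
    {"jaw": 5,"x": 0,"y": 0,"z": 0,"rx": 0,"ry": 0,"rz": 0},
    {"jaw": 5,"x": 0,"y": 0,"z": 0,"rx": 0,"ry": 0,"rz": 0},
    {"jaw": 5,"x": 0,"y": 0,"z": -0.0007,"rx": 0,"ry": 0,"rz": -0.0159},
    {"jaw": 5,"x": 0,"y": 0,"z": -0.0013,"rx": 0,"ry": 0,"rz": -0.0477},
    {"jaw": 5,"x": 0,"y": 0,"z": -0.002,"rx": 0,"ry": 0,"rz": -0.0796},
    {"jaw": 5,"x": 0,"y": 0,"z": -0.0028,"rx": 0,"ry": 0,"rz": -0.1114},
    {"jaw": 5,"x": 0,"y": 0,"z": -0.0036,"rx": 0,"ry": 0,"rz": -0.1432},
    {"jaw": 5,"x": 0,"y": 0,"z": -0.004,"rx": 0,"ry": 0,"rz": -0.1592},
  ],
)

```text
t: 5.3
tool_pos: [0.6438, 0.1702, 0.1228]
tcp_rot: [0.826, 0.564, 0.0, 0.003]
ft_force: [1.6, -5.3, 0.8]
gripper_width: 0.0608
grasp_force: 64.8
```

```bash
python3 -c "
from h import *
go(.642,.171,.121,.70)"
```

```text
t 5.3 pos [0.6438 0.1702 0.1228] psi 1.199 q [ 0.16  0.42  0.32  1.47 -0.    2.1 ] F [ 1.6 -5.3  0.8] M [-1.02 -0.32 -0.25] w 0.0608 g 64.8
shift cm [ 0.01 -0.2   0.18] turn [0.006 0.001 0.499]
```

Converted, -0.9 cm / 75 = -0.012, -0.18 cm / 75 = -0.0024, -1.5 rad / 3.1416 = -0.4775.

Request:
step_arm(
  targets=[
    {"jaw": 5,"x": 0,"y": 0,"z": -0.0012,"rx": 0,"ry": 0,"rz": -0.0477},
    {"jaw": 5,"x": 0,"y": 0,"z": -0.0024,"rx": 0,"ry": 0,"rz": -0.0955},
    {"jaw": 5,"x": 0,"y": 0,"z": -0.0036,"rx": 0,"ry": 0,"rz": -0.1432},
    {"jaw": 5,"x": 0,"y": 0,"z": -0.0048,"rx": 0,"ry": 0,"rz": -0.191},
    {"jaw": 5,"x": 0,"y": 0,"z": -0.006,"rx": 0,"ry": 0,"rz": -0.2387},
    {"jaw": 5,"x": 0,"y": 0,"z": -0.0072,"rx": 0,"ry": 0,"rz": -0.2865},
    {"jaw": 5,"x": 0,"y": 0,"z": -0.0084,"rx": 0,"ry": 0,"rz": -0.3342},
    {"jaw": 5,"x": 0,"y": 0,"z": -0.0096,"rx": 0,"ry": 0,"rz": -0.382},
    {"jaw": 5,"x": 0,"y": 0,"z": -0.0108,"rx": 0,"ry": 0,"rz": -0.4297},
    {"jaw": 5,"x": 0,"y": 0,"z": -0.012,"rx": 0,"ry": 0,"rz": -0.4775},
  ],
)

```text
t: 6.55
tool_pos: [0.6423, 0.1698, 0.1318]
tcp_rot: [0.218, 0.976, -0.002, 0.001]
ft_force: [-2.1, -6.7, 2.4]
gripper_width: 0.0605
grasp_force: 65.0
```

Converted, -0.9 cm / 75 = -0.012, -0.81 cm / 75 = -0.0108, -1.5 rad / 3.1416 = -0.4775.

Request:
step_arm(
  targets=[
    {"jaw": 5,"x": 0,"y": 0,"z": -0.0012,"rx": 0,"ry": 0,"rz": -0.0477},
    {"jaw": 5,"x": 0,"y": 0,"z": -0.0024,"rx": 0,"ry": 0,"rz": -0.0955},
    {"jaw": 5,"x": 0,"y": 0,"z": -0.0036,"rx": 0,"ry": 0,"rz": -0.1432},
    {"jaw": 5,"x": 0,"y": 0,"z": -0.0048,"rx": 0,"ry": 0,"rz": -0.191},
    {"jaw": 5,"x": 0,"y": 0,"z": -0.006,"rx": 0,"ry": 0,"rz": -0.2387},
    {"jaw": 5,"x": 0,"y": 0,"z": -0.0072,"rx": 0,"ry": 0,"rz": -0.2865},
    {"jaw": 5,"x": 0,"y": 0,"z": -0.0084,"rx": 0,"ry": 0,"rz": -0.3342},
    {"jaw": 5,"x": 0,"y": 0,"z": -0.0096,"rx": 0,"ry": 0,"rz": -0.382},
    {"jaw": 5,"x": 0,"y": 0,"z": -0.0108,"rx": 0,"ry": 0,"rz": -0.4297},
    {"jaw": 5,"x": 0,"y": 0,"z": -0.012,"rx": 0,"ry": 0,"rz": -0.4775},
  ],
)

```text
t: 7.8
tool_pos: [0.6426, 0.1682, 0.1408]
tcp_rot: [-0.505, 0.863, -0.003, -0.001]
ft_force: [-0.5, -9.4, 2.6]
gripper_width: 0.0607
grasp_force: 65.0
```

```bash
python3 -c "
from h import *
go(.642,.171,.121,.70)"
```

```text
t 7.8 pos [0.6426 0.1682 0.1408] psi -2.083 q [ 0.16  0.42  0.35  1.51 -0.01 -0.9 ] F [-0.5 -9.4  2.6] M [-1.56  0.64 -0.25] w 0.0607 g 65.0
shift cm [-0.22  0.2   1.98] turn [ 0.007 -0.007 -2.783]
```

Converted, -0.42 cm / 75 = -0.0056, -0.22 cm / 75 = -0.0029, -0.64 rad / 3.1416 = -0.2037.

Request:
step_arm(
  targets=[
    {"jaw": 5,"x": 0,"y": 0,"z": -0.0009,"rx": 0,"ry": 0,"rz": -0.0382},
    {"jaw": 5,"x": 0,"y": 0,"z": -0.0019,"rx": 0,"ry": 0,"rz": -0.0764},
    {"jaw": 5,"x": 0,"y": 0,"z": -0.0029,"rx": 0,"ry": 0,"rz": -0.1146},
    {"jaw": 5,"x": 0,"y": 0,"z": -0.0037,"rx": 0,"ry": 0,"rz": -0.1464},
    {"jaw": 5,"x": 0,"y": 0,"z": -0.0045,"rx": 0,"ry": 0,"rz": -0.1783},
    {"jaw": 5,"x": 0,"y": 0,"z": -0.0051,"rx": 0,"ry": 0,"rz": -0.2037},
    {"jaw": 5,"x": 0,"y": 0,"z": -0.0056,"rx": 0,"ry": 0,"rz": -0.2228},
    {"jaw": 5,"x": 0,"y": 0,"z": -0.0056,"rx": 0,"ry": 0,"rz": -0.2324},
    {"jaw": 5,"x": 0,"y": 0,"z": -0.0056,"rx": 0,"ry": 0,"rz": -0.2419},
    {"jaw": 5,"x": 0,"y": 0,"z": -0.0056,"rx": 0,"ry": 0,"rz": -0.2419},
  ],
)

```text
t: 9.05
tool_pos: [0.6433, 0.1692, 0.1453]
tcp_rot: [0.787, -0.617, 0.003, 0.001]
ft_force: [0.3, -6.9, 2.6]
gripper_width: 0.0605
grasp_force: 67.1
```

```bash
python3 -c "
from h import *
go(.642,.171,.121,.70)"
```

```text
t 9.05 pos [0.6433 0.1692 0.1453] psi -1.329 q [ 0.16  0.42  0.36  1.51 -0.01 -1.65] F [ 0.3 -6.9  2.6] M [-1.4   0.25 -1.2 ] w 0.0605 g 67.1
shift cm [-0.22  0.08  2.42] turn [ 0.005 -0.005 -2.029]
```

The moment about z rose to -1.2 N m after 4.25 rad of tool turn and 25 mm of rise, so the wheel is at its stop. I'm releasing and rising, then measuring the bundle from the first, unoccluded picture.

Converted, -7 cm / 75 = -0.0933, -5.5 cm / 75 = -0.0733.

Request:
step_arm(
  targets=[
    {"jaw": 6.5,"x": 0,"y": 0,"z": 0,"rx": 0,"ry": 0,"rz": 0},
    {"jaw": 7.5,"x": 0,"y": 0,"z": 0,"rx": 0,"ry": 0,"rz": 0},
    {"jaw": 8.5,"x": 0,"y": 0,"z": 0,"rx": 0,"ry": 0,"rz": 0},
    {"jaw": 8.5,"x": 0,"y": 0,"z": 0,"rx": 0,"ry": 0,"rz": 0},
    {"jaw": 8.5,"x": 0,"y": 0,"z": -0.0133,"rx": 0,"ry": 0,"rz": 0},
    {"jaw": 8.5,"x": 0,"y": 0,"z": -0.0333,"rx": 0,"ry": 0,"rz": 0},
    {"jaw": 8.5,"x": 0,"y": 0,"z": -0.0533,"rx": 0,"ry": 0,"rz": 0},
    {"jaw": 8.5,"x": 0,"y": 0,"z": -0.0733,"rx": 0,"ry": 0,"rz": 0},
    {"jaw": 8.5,"x": 0,"y": 0,"z": -0.0933,"rx": 0,"ry": 0,"rz": 0},
    {"jaw": 8.5,"x": 0,"y": 0,"z": -0.0933,"rx": 0,"ry": 0,"rz": 0},
  ],
)

```text
t: 10.3
tool_pos: [0.6433, 0.1728, 0.216]
tcp_rot: [0.789, -0.614, 0.001, -0.001]
ft_force: [0.4, -0.4, -0.7]
gripper_width: 0.0848
grasp_force: 0.0
```

```bash
python3 - <<'E'
from h import *
T=cam("top");im=cv2.imread("pics/top0.png");T["image"]=im
roi=im[175:240,180:222].astype(int);d=roi[...,1]-roi[...,0]
g2=roi[...,2]-roi[...,0]
print("b-diff bundle",(im[205:212,196:203].astype(int)).mean((0,1)),"table",im[205:212,172:180].astype(int).mean((0,1)),im[205:212,215:222].astype(int).mean((0,1)))
lab=cv2.cvtColor(im,cv2.COLOR_BGR2LAB)[175:240,180:222];b=lab[...,2];th,m=cv2.threshold(b,0,255,cv2.THRESH_BINARY+cv2.THRESH_OTSU)
m=cv2.morphologyEx(m,cv2.MORPH_OPEN,np.ones((5,5),np.uint8))
k=max(cv2.findContours(m,cv2.RETR_EXTERNAL,cv2.CHAIN_APPROX_NONE)[0],key=cv2.contourArea).reshape(-1,2)+[180,175]
P=np.array([onz(T,p,.03)[:2] for p in k]);r=cv2.minAreaRect((P*1000).astype(np.float32));print(r,"th",th,"\n",cv2.boxPoints(r))
S=cam("side");cv2.imwrite("pics/z3.png",cv2.resize(S["image"][90:220,200:330],None,fx=4,fy=4,interpolation=cv2.INTER_CUBIC))
go(.5636,.1542,.20,-2.94)
E
```

```text
b-diff bundle [110.91836735 149.7755102  171.18367347] table [128.125      145.98214286 165.92857143] [128.87755102 147.34693878 167.51020408]
((540.9198608398438, 147.65525817871094), (157.36776733398438, 55.24235534667969), 11.452574729919434) th 144.0 
 [[458.31824 159.10327]
 [469.287   104.96082]
 [623.5215  136.20724]
 [612.55273 190.3497 ]]
t 10.4 pos [0.6423 0.1727 0.2135] psi -1.323 q [ 0.16  0.43  0.51  1.66 -0.   -1.66] F [-0.5 -0.1 -1. ] M [ 0.03  0.04 -0.02] w 0.085 g 0.0
shift cm [-0.13  8.09  1.35] turn [-0.     0.     1.617]
```

View pics/z3.png

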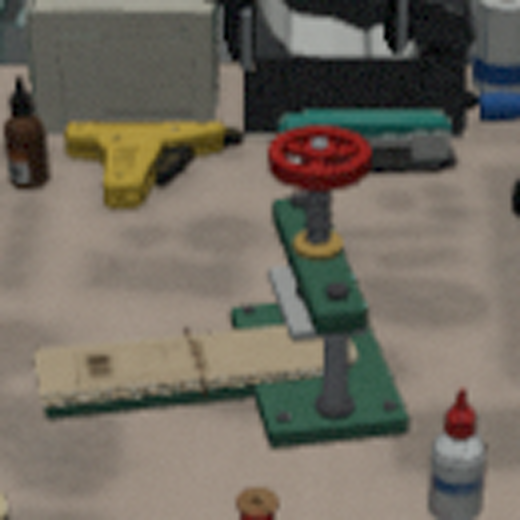

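The side view shows the wheel raised at (280,129) and the plate lifted clear of the bundle, which is still in place. The bottle and the spool are undisturbed. Now I move over the bundle's front part, aligned across it.

```bash
python3 -c "
from h import *
go(.553,.151,.2135,-2.942)"
```

```text
t 10.4 pos [0.6423 0.1727 0.2135] psi -1.323 q [ 0.16  0.43  0.51  1.66 -0.   -1.66] F [-0.5 -0.1 -1. ] M [ 0.03  0.04 -0.02] w 0.085 g 0.0
shift cm [-0.08  9.19  0.  ] turn [-0.     0.     1.619]
```

Converted, 9.2 cm / 75 = 0.1227, 8.7 cm / 75 = 0.116, 0.16 rad / 3.1416 = 0.0509.

Request:
step_arm(
  targets=[
    {"jaw": 8.5,"x": 0,"y": 0.0133,"z": 0,"rx": 0,"ry": 0,"rz": 0.0509},
    {"jaw": 8.5,"x": 0,"y": 0.0267,"z": 0,"rx": 0,"ry": 0,"rz": 0.105},
    {"jaw": 8.5,"x": 0,"y": 0.04,"z": 0,"rx": 0,"ry": 0,"rz": 0.1592},
    {"jaw": 8.5,"x": 0,"y": 0.056,"z": 0,"rx": 0,"ry": 0,"rz": 0.2133},
    {"jaw": 8.5,"x": 0,"y": 0.072,"z": 0,"rx": 0,"ry": 0,"rz": 0.2674},
    {"jaw": 8.5,"x": 0,"y": 0.088,"z": 0,"rx": 0,"ry": 0,"rz": 0.3215},
    {"jaw": 8.5,"x": 0,"y": 0.104,"z": 0,"rx": 0,"ry": 0,"rz": 0.3756},
    {"jaw": 8.5,"x": 0,"y": 0.116,"z": 0,"rx": 0,"ry": 0,"rz": 0.4297},
    {"jaw": 8.5,"x": -0.0013,"y": 0.1227,"z": 0,"rx": 0,"ry": 0,"rz": 0.4775},
    {"jaw": 8.5,"x": -0.0013,"y": 0.1227,"z": 0,"rx": 0,"ry": 0,"rz": 0.5157},
  ],
)

```text
t: 11.65
tool_pos: [0.5517, 0.151, 0.2124]
tcp_rot: [-0.097, 0.995, -0.0, -0.001]
ft_force: [0.6, -0.3, -0.2]
gripper_width: 0.085
grasp_force: 0.0
```

```bash
python3 -c "
from h import *
go(.553,.151,.012,-2.942)"
```

```text
t 11.65 pos [0.5517 0.151  0.2124] psi -2.947 q [ 0.15  0.17  0.19  1.6  -0.   -0.04] F [ 0.6 -0.3 -0.2] M [-0.06 -0.03 -0.05] w 0.085 g 0.0
shift cm [-0.17 -0.03 20.04] turn [ 0.    -0.002 -0.005]
```

Converted, 20.2 cm / 75 = 0.2693, 19.6 cm / 75 = 0.2613.

Request:
step_arm(
  targets=[
    {"jaw": 8.5,"x": 0,"y": 0,"z": 0.0533,"rx": 0,"ry": 0,"rz": 0},
    {"jaw": 8.5,"x": 0,"y": 0,"z": 0.1067,"rx": 0,"ry": 0,"rz": 0},
    {"jaw": 8.5,"x": 0,"y": 0,"z": 0.16,"rx": 0,"ry": 0,"rz": 0},
    {"jaw": 8.5,"x": 0,"y": 0,"z": 0.1933,"rx": 0,"ry": 0,"rz": 0},
    {"jaw": 8.5,"x": 0,"y": 0,"z": 0.2133,"rx": 0,"ry": 0,"rz": 0},
    {"jaw": 8.5,"x": 0,"y": 0,"z": 0.2333,"rx": 0,"ry": 0,"rz": 0},
    {"jaw": 8.5,"x": 0,"y": 0,"z": 0.2493,"rx": 0,"ry": 0,"rz": 0},
    {"jaw": 8.5,"x": 0,"y": 0,"z": 0.2613,"rx": 0,"ry": 0,"rz": 0},
    {"jaw": 8.5,"x": 0,"y": 0,"z": 0.2693,"rx": 0,"ry": 0,"rz": 0},
    {"jaw": 8.5,"x": 0,"y": 0,"z": 0.2693,"rx": 0,"ry": 0,"rz": 0},
  ],
)

```text
t: 12.9
tool_pos: [0.5526, 0.1511, 0.0112]
tcp_rot: [-0.099, 0.995, -0.0, -0.0]
ft_force: [-0.3, -0.2, 0.1]
gripper_width: 0.0848
grasp_force: 0.0
```

Request:
step_arm(
  targets=[
    {"jaw": 7,"x": 0,"y": 0,"z": 0,"rx": 0,"ry": 0,"rz": 0},
    {"jaw": 6,"x": 0,"y": 0,"z": 0,"rx": 0,"ry": 0,"rz": 0},
    {"jaw": 5.5,"x": 0,"y": 0,"z": 0,"rx": 0,"ry": 0,"rz": 0},
    {"jaw": 5,"x": 0,"y": 0,"z": 0,"rx": 0,"ry": 0,"rz": 0},
    {"jaw": 4.5,"x": 0,"y": 0,"z": 0,"rx": 0,"ry": 0,"rz": 0},
    {"jaw": 4,"x": 0,"y": 0,"z": 0,"rx": 0,"ry": 0,"rz": 0},
    {"jaw": 4,"x": 0,"y": 0,"z": 0,"rx": 0,"ry": 0,"rz": 0},
    {"jaw": 4,"x": 0,"y": 0,"z": 0,"rx": 0,"ry": 0,"rz": 0},
    {"jaw": 4,"x": 0,"y": 0,"z": 0,"rx": 0,"ry": 0,"rz": 0},
    {"jaw": 4,"x": 0,"y": 0,"z": 0,"rx": 0,"ry": 0,"rz": 0},
  ],
  squeeze=45,
)

```text
t: 14.15
tool_pos: [0.5532, 0.1511, 0.0121]
tcp_rot: [-0.099, 0.995, -0.0, 0.001]
ft_force: [0.0, -0.8, 6.2]
gripper_width: 0.0489
grasp_force: 49.4
```

```bash
python3 - <<'E'
from h import *
go(.553,.151,.012,-2.942)
S=cam("side");cv2.imwrite("pics/z4.png",cv2.resize(S["image"][90:220,190:330],None,fx=4,fy=4,interpolation=cv2.INTER_CUBIC))
E
```

```text
t 14.15 pos [0.5532 0.1511 0.0121] psi -2.943 q [ 0.15  0.24 -0.13  1.2  -0.   -0.05] F [ 0.  -0.8  6.2] M [-0.19  0.1   0.01] w 0.0489 g 49.4
shift cm [ 0.02 -0.01  0.01] turn [-0.     0.001 -0.001]
```

View pics/z4.png

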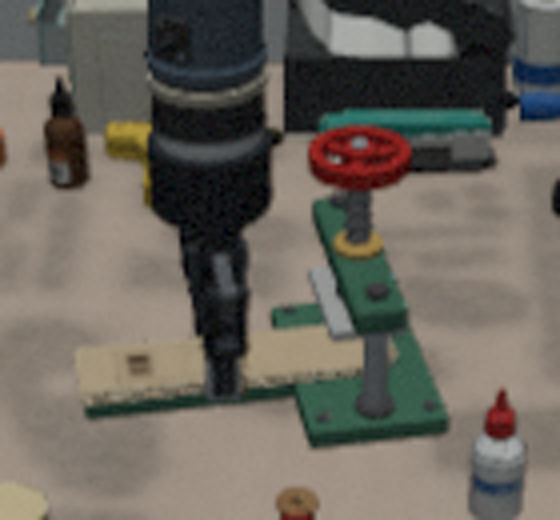

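The side view shows the fingers holding the bundle at about (245,188), clear of the crosshead and the wheel. I lift 4 mm and draw it out along tool +x.

Converted, 9.5 cm / 75 = 0.1267, 9 cm / 75 = 0.12.

Request:
step_arm(
  targets=[
    {"jaw": 4,"x": 0,"y": 0,"z": -0.0027,"rx": 0,"ry": 0,"rz": 0},
    {"jaw": 4,"x": 0,"y": 0,"z": -0.0067,"rx": 0,"ry": 0,"rz": 0},
    {"jaw": 4,"x": 0.0067,"y": 0,"z": -0.008,"rx": 0,"ry": 0,"rz": 0},
    {"jaw": 4,"x": 0.02,"y": 0,"z": -0.008,"rx": 0,"ry": 0,"rz": 0},
    {"jaw": 4,"x": 0.04,"y": 0,"z": -0.008,"rx": 0,"ry": 0,"rz": 0},
    {"jaw": 4,"x": 0.06,"y": 0,"z": -0.008,"rx": 0,"ry": 0,"rz": 0},
    {"jaw": 4,"x": 0.08,"y": 0,"z": -0.008,"rx": 0,"ry": 0,"rz": 0},
    {"jaw": 4,"x": 0.1,"y": 0,"z": -0.008,"rx": 0,"ry": 0,"rz": 0},
    {"jaw": 4,"x": 0.12,"y": 0,"z": -0.008,"rx": 0,"ry": 0,"rz": 0},
    {"jaw": 4,"x": 0.1267,"y": 0,"z": -0.008,"rx": 0,"ry": 0,"rz": 0},
  ],
)

```text
t: 15.45
tool_pos: [0.458, 0.1322, 0.0171]
tcp_rot: [-0.099, 0.995, -0.0, -0.001]
ft_force: [-0.2, 0.3, -1.4]
gripper_width: 0.049
grasp_force: 48.8
```

Converted, -15 cm / 75 = -0.2, -14 cm / 75 = -0.1867.

Request:
step_arm(
  targets=[
    {"jaw": 4,"x": 0,"y": 0,"z": -0.0067,"rx": 0,"ry": 0,"rz": 0},
    {"jaw": 4,"x": 0,"y": 0,"z": -0.0267,"rx": 0,"ry": 0,"rz": 0},
    {"jaw": 4,"x": 0,"y": 0,"z": -0.0533,"rx": 0,"ry": 0,"rz": 0},
    {"jaw": 4,"x": 0,"y": 0,"z": -0.08,"rx": 0,"ry": 0,"rz": 0},
    {"jaw": 4,"x": 0,"y": 0,"z": -0.1067,"rx": 0,"ry": 0,"rz": 0},
    {"jaw": 4,"x": 0,"y": 0,"z": -0.1333,"rx": 0,"ry": 0,"rz": 0},
    {"jaw": 4,"x": 0,"y": 0,"z": -0.16,"rx": 0,"ry": 0,"rz": 0},
    {"jaw": 4,"x": 0,"y": 0,"z": -0.1867,"rx": 0,"ry": 0,"rz": 0},
    {"jaw": 4,"x": 0,"y": 0,"z": -0.2,"rx": 0,"ry": 0,"rz": 0},
    {"jaw": 4,"x": 0,"y": 0,"z": -0.2,"rx": 0,"ry": 0,"rz": 0},
  ],
)

```text
t: 16.7
tool_pos: [0.4607, 0.1326, 0.1689]
tcp_rot: [-0.099, 0.995, 0.0, 0.001]
ft_force: [-0.3, -0.0, -0.8]
gripper_width: 0.0488
grasp_force: 48.8
```

```bash
python3 - <<'E'
from h import *
# bundle centre is ~1 cm from the grip toward tool -x; tray centre (.6055,-.1875), heading -0.133
c=np.array([.6055,-.1875]);h=-.133;g=c-.009*np.array([np.cos(h),np.sin(h)]);print(g)
go(g[0],g[1],.165,h-np.pi+2*np.pi)
S=cam("side");cv2.imwrite("pics/z5.png",S["image"][60:360,100:460])
E
```

```text
[ 0.59657948 -0.18630653]
t 16.7 pos [0.4607 0.1326 0.1689] psi -2.943 q [ 0.14 -0.08 -0.15  1.5   0.   -0.06] F [-0.3 -0.  -0.8] M [0.05 0.   0.04] w 0.0488 g 48.8
shift cm [ -7.04 -33.94   0.42] turn [0.    0.003 0.331]
```

View pics/z5.png

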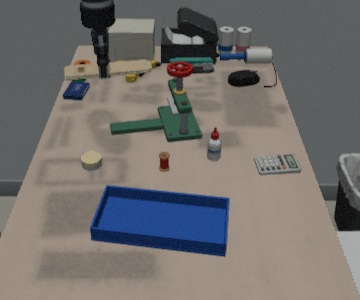

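The side view shows the bundle held level at (195,128) in the full picture, the press empty, and the bystanders standing in place. Next, carry it over the tray.

Converted, -33.9 cm / 75 = -0.452, -33 cm / 75 = -0.44, 0.17 rad / 3.1416 = 0.0541.

Request:
step_arm(
  targets=[
    {"jaw": 4,"x": 0,"y": -0.0267,"z": 0,"rx": 0,"ry": 0,"rz": 0.0064},
    {"jaw": 4,"x": 0,"y": -0.08,"z": 0,"rx": 0,"ry": 0,"rz": 0.0159},
    {"jaw": 4,"x": -0.0067,"y": -0.1333,"z": 0,"rx": 0,"ry": 0,"rz": 0.0286},
    {"jaw": 4,"x": -0.02,"y": -0.1867,"z": 0,"rx": 0,"ry": 0,"rz": 0.0414},
    {"jaw": 4,"x": -0.0333,"y": -0.24,"z": 0,"rx": 0,"ry": 0,"rz": 0.0541},
    {"jaw": 4,"x": -0.0467,"y": -0.2933,"z": 0,"rx": 0,"ry": 0,"rz": 0.0668},
    {"jaw": 4,"x": -0.0627,"y": -0.3467,"z": 0,"rx": 0,"ry": 0,"rz": 0.0796},
    {"jaw": 4,"x": -0.0773,"y": -0.4,"z": 0,"rx": 0,"ry": 0,"rz": 0.0923},
    {"jaw": 4,"x": -0.0893,"y": -0.44,"z": 0,"rx": 0,"ry": 0,"rz": 0.1019},
    {"jaw": 4,"x": -0.0933,"y": -0.452,"z": 0,"rx": 0,"ry": 0,"rz": 0.105},
  ],
)

```text
t: 18.0
tool_pos: [0.5947, -0.1876, 0.1655]
tcp_rot: [0.067, 0.998, 0.0, -0.001]
ft_force: [0.5, 1.1, -1.9]
gripper_width: 0.0488
grasp_force: 48.8
```

```bash
python3 - <<'E'
from h import *
go(.5966,-.1863,.003,-.133+np.pi)
S=cam("side");cv2.imwrite("pics/z6.png",cv2.resize(S["image"][140:320,150:370],None,fx=3,fy=3))
E
```

```text
t 18.0 pos [ 0.5947 -0.1876  0.1655] psi 3.008 q [-0.41  0.31  0.26  1.53 -0.   -0.28] F [ 0.5  1.1 -1.9] M [0.04 0.04 0.01] w 0.0488 g 48.8
shift cm [-0.22  0.14 16.24] turn [ 0.001 -0.003 -0.001]
```

View pics/z6.png

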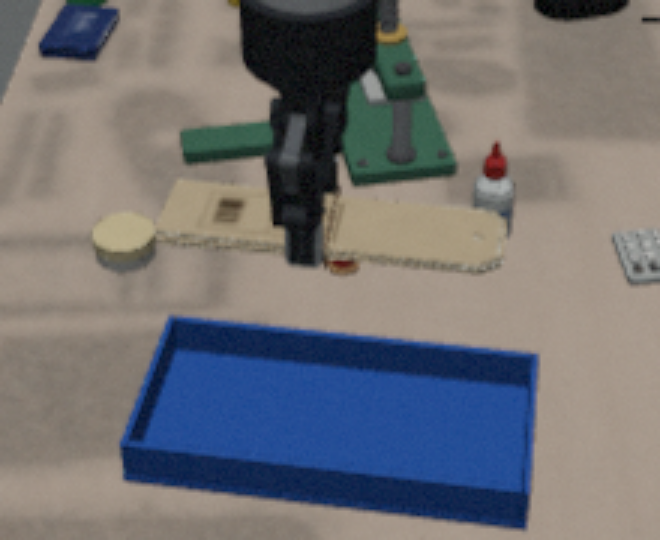

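The side view shows the bundle held level at about (260,215) in full-picture pixels, above the tray and aligned with it. Bottle, spool and tin stand in place. Lower it now.

Converted, 15.5 cm / 75 = 0.2067, 15 cm / 75 = 0.2.

Request:
step_arm(
  targets=[
    {"jaw": 4,"x": 0,"y": 0,"z": 0.0267,"rx": 0,"ry": 0,"rz": 0},
    {"jaw": 4,"x": 0,"y": 0,"z": 0.0667,"rx": 0,"ry": 0,"rz": 0},
    {"jaw": 4,"x": 0,"y": 0,"z": 0.1067,"rx": 0,"ry": 0,"rz": 0},
    {"jaw": 4,"x": 0,"y": 0,"z": 0.14,"rx": 0,"ry": 0,"rz": 0},
    {"jaw": 4,"x": 0,"y": 0,"z": 0.16,"rx": 0,"ry": 0,"rz": 0},
    {"jaw": 4,"x": 0,"y": 0,"z": 0.1773,"rx": 0,"ry": 0,"rz": 0},
    {"jaw": 4,"x": 0,"y": 0,"z": 0.1907,"rx": 0,"ry": 0,"rz": 0},
    {"jaw": 4,"x": 0,"y": 0,"z": 0.2,"rx": 0,"ry": 0,"rz": 0},
    {"jaw": 4,"x": 0,"y": 0,"z": 0.2067,"rx": 0,"ry": 0,"rz": 0},
    {"jaw": 4,"x": 0,"y": 0,"z": 0.2067,"rx": 0,"ry": 0,"rz": 0},
  ],
)

```text
t: 19.3
tool_pos: [0.5949, -0.1862, 0.0123]
tcp_rot: [0.066, 0.998, 0.0, -0.0]
ft_force: [-0.1, 0.0, -1.1]
gripper_width: 0.0487
grasp_force: 48.8
```

Converted, 0.6 cm / 75 = 0.008, 0.55 cm / 75 = 0.0073.

Request:
step_arm(
  targets=[
    {"jaw": 4,"x": 0,"y": 0,"z": 0.0013,"rx": 0,"ry": 0,"rz": 0},
    {"jaw": 4,"x": 0,"y": 0,"z": 0.0027,"rx": 0,"ry": 0,"rz": 0},
    {"jaw": 4,"x": 0,"y": 0,"z": 0.004,"rx": 0,"ry": 0,"rz": 0},
    {"jaw": 4,"x": 0,"y": 0,"z": 0.0053,"rx": 0,"ry": 0,"rz": 0},
    {"jaw": 4,"x": 0,"y": 0,"z": 0.0067,"rx": 0,"ry": 0,"rz": 0},
    {"jaw": 4,"x": 0,"y": 0,"z": 0.0073,"rx": 0,"ry": 0,"rz": 0},
    {"jaw": 4,"x": 0,"y": 0,"z": 0.008,"rx": 0,"ry": 0,"rz": 0},
    {"jaw": 4,"x": 0,"y": 0,"z": 0.008,"rx": 0,"ry": 0,"rz": 0},
    {"jaw": 4,"x": 0,"y": 0,"z": 0.008,"rx": 0,"ry": 0,"rz": 0},
    {"jaw": 4,"x": 0,"y": 0,"z": 0.008,"rx": 0,"ry": 0,"rz": 0},
  ],
)

```text
t: 20.55
tool_pos: [0.595, -0.1861, 0.0066]
tcp_rot: [0.066, 0.998, -0.0, 0.0]
ft_force: [-0.3, 0.1, -0.5]
gripper_width: 0.0486
grasp_force: 48.8
```

Not touching yet, so I go down slowly another 4 mm.

Converted, 0.4 cm / 75 = 0.0053, 0.35 cm / 75 = 0.0047.

Request:
step_arm(
  targets=[
    {"jaw": 4,"x": 0,"y": 0,"z": 0.0007,"rx": 0,"ry": 0,"rz": 0},
    {"jaw": 4,"x": 0,"y": 0,"z": 0.0013,"rx": 0,"ry": 0,"rz": 0},
    {"jaw": 4,"x": 0,"y": 0,"z": 0.002,"rx": 0,"ry": 0,"rz": 0},
    {"jaw": 4,"x": 0,"y": 0,"z": 0.0027,"rx": 0,"ry": 0,"rz": 0},
    {"jaw": 4,"x": 0,"y": 0,"z": 0.0033,"rx": 0,"ry": 0,"rz": 0},
    {"jaw": 4,"x": 0,"y": 0,"z": 0.004,"rx": 0,"ry": 0,"rz": 0},
    {"jaw": 4,"x": 0,"y": 0,"z": 0.0047,"rx": 0,"ry": 0,"rz": 0},
    {"jaw": 4,"x": 0,"y": 0,"z": 0.0053,"rx": 0,"ry": 0,"rz": 0},
    {"jaw": 4,"x": 0,"y": 0,"z": 0.0053,"rx": 0,"ry": 0,"rz": 0},
    {"jaw": 4,"x": 0,"y": 0,"z": 0.0053,"rx": 0,"ry": 0,"rz": 0},
  ],
)

```text
t: 21.8
tool_pos: [0.595, -0.1862, 0.0025]
tcp_rot: [0.066, 0.998, -0.0, 0.0]
ft_force: [0.7, 0.5, -1.4]
gripper_width: 0.0488
grasp_force: 48.8
```

Within about 2 mm of the floor, so I release with a partial opening because of the tray walls, then rise.

Converted, -8 cm / 75 = -0.1067, -5 cm / 75 = -0.0667.

Request:
step_arm(
  targets=[
    {"jaw": 5,"x": 0,"y": 0,"z": 0,"rx": 0,"ry": 0,"rz": 0},
    {"jaw": 5.5,"x": 0,"y": 0,"z": 0,"rx": 0,"ry": 0,"rz": 0},
    {"jaw": 6.2,"x": 0,"y": 0,"z": 0,"rx": 0,"ry": 0,"rz": 0},
    {"jaw": 6.2,"x": 0,"y": 0,"z": 0,"rx": 0,"ry": 0,"rz": 0},
    {"jaw": 6.2,"x": 0,"y": 0,"z": 0,"rx": 0,"ry": 0,"rz": 0},
    {"jaw": 6.2,"x": 0,"y": 0,"z": -0.0067,"rx": 0,"ry": 0,"rz": 0},
    {"jaw": 6.2,"x": 0,"y": 0,"z": -0.02,"rx": 0,"ry": 0,"rz": 0},
    {"jaw": 6.2,"x": 0,"y": 0,"z": -0.04,"rx": 0,"ry": 0,"rz": 0},
    {"jaw": 6.2,"x": 0,"y": 0,"z": -0.0667,"rx": 0,"ry": 0,"rz": 0},
    {"jaw": 6.2,"x": 0,"y": 0,"z": -0.1067,"rx": 0,"ry": 0,"rz": 0},
  ],
)

```text
t: 23.05
tool_pos: [0.5946, -0.186, 0.0835]
tcp_rot: [0.066, 0.998, 0.0, -0.0]
ft_force: [0.1, -0.1, 0.1]
gripper_width: 0.0619
grasp_force: 0.0
```

Converted, 18 cm / 75 = 0.24, 15 cm / 75 = 0.2.

Request:
step_arm(
  targets=[
    {"jaw": 6.2,"x": 0,"y": 0,"z": -0.04,"rx": 0,"ry": 0,"rz": 0},
    {"jaw": 6.2,"x": 0,"y": 0,"z": -0.08,"rx": 0,"ry": 0,"rz": 0},
    {"jaw": 6.2,"x": 0,"y": 0,"z": -0.12,"rx": 0,"ry": 0,"rz": 0},
    {"jaw": 6.2,"x": 0,"y": 0,"z": -0.16,"rx": 0,"ry": 0,"rz": 0},
    {"jaw": 6.2,"x": 0.04,"y": 0,"z": -0.1733,"rx": 0,"ry": 0,"rz": 0},
    {"jaw": 6.2,"x": 0.0933,"y": 0,"z": -0.1733,"rx": 0,"ry": 0,"rz": 0},
    {"jaw": 6.2,"x": 0.1467,"y": 0,"z": -0.1733,"rx": 0,"ry": 0,"rz": 0},
    {"jaw": 6.2,"x": 0.2,"y": 0,"z": -0.1733,"rx": 0,"ry": 0,"rz": 0},
    {"jaw": 6.2,"x": 0.24,"y": 0,"z": -0.1733,"rx": 0,"ry": 0,"rz": 0},
    {"jaw": 6.2,"x": 0.24,"y": 0,"z": -0.1733,"rx": 0,"ry": 0,"rz": 0},
  ],
)

```text
t: 24.3
tool_pos: [0.4155, -0.1624, 0.2143]
tcp_rot: [0.066, 0.998, -0.001, 0.001]
ft_force: [0.1, 0.4, -0.1]
gripper_width: 0.0623
grasp_force: 0.0
```

```bash
python3 - <<'E'
from h import *
S=cam("side");T=cam("top");cv2.imwrite("pics/z7.png",np.hstack([cv2.resize(S["image"][110:320,150:370],None,fx=2,fy=2),cv2.resize(T["image"][110:320,160:340],None,fx=1.95,fy=2)]))
E
```

```text
(no output)
```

View pics/z7.png

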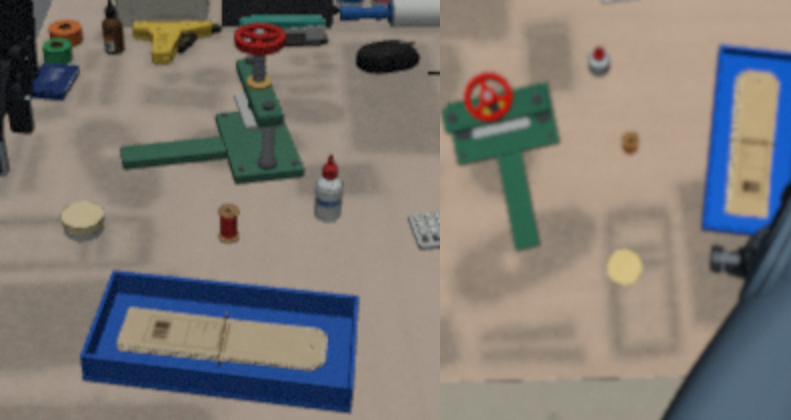

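The pictures show the bundle lying flat in the tray (side crop about (222,338)). The wheel is still up, the bystanders are where they were, and the arm is clear.

```bash
python3 -c "
from bench import order;print(order.finish_job())"
```

```text
the job is handed in; nothing more can be done
None
```

The job is handed in: the handwheel was turned to its upper stop first, then the tag bundle was drawn out and laid flat in the blue tray; the last pictures show the glue bottle, thread spool and pin tin still standing in place.

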